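Load the thick absorber and switch on the detector's locked toggle

ROBOT

A 7-joint arm with a two-finger parallel gripper is mounted at the origin on the work surface. World frame = base frame: x ahead of the robot, y to its left, z up, the work surface at z = 0. Lengths are in m, angles in degrees, forces in N, time in s.
With the tool pointing down it reaches from about 0.35 to 0.9 m from the base axis. Payload 8.1 kg.
Tool frame: the origin (TCP) lies midway between the tips of the shut fingers; the grasp point (between the pads) lies 19 mm behind it; z points along the fingers, y is the line along which they close (so a half turn about z gives the same grasp; the last joint's range is limited). The gripper opens to 92 mm and grips with 3 to 60 N. Pads are 19 mm wide; open, the fingers measure 130 mm over their backs; the gripper's body (75 mm by 190 mm) begins 47 mm behind the grasp point.
Start: joints at [-77.154, 24.895, 1.432, 90.138, -0.665, 64.973, -4.303], TCP at [0.201, 0.592, 0.227] pointing down, gripper open.
Joint ranges: [-149.89, 149.89], [-25.12, 119.58], [-72.63, 75.52], [4.76, 147.25], [-75.54, 255.54], [6.69, 114.76], [-157.13, 157.13]. Speed limits (degrees/s): [127.2, 127.2, 172.46, 172.46, 180, 180, 180].

INTERFACE

Orientations are given as [roll, pitch, yaw] about the fixed x, y, z axes, in that order (R = Rz(yaw) Ry(pitch) Rx(roll)).
In Python, from station import movep, line_to, set_joints, open_jaws, close, hold, inverse_kinematics, get_obs, snapshot, get_calibration, IKError, hand_in, boxes_of, cut_out gives the robot as it stands. Calls block until the motion is done:
- movep(position, orientation): joint-space move of the TCP to a pose.
- line_to(position, rot=None, v=0.15, until_force=None): straight line of the TCP; rot=None keeps the orientation; v is the mean speed in m/s. With until_force (N) it stops when the force on the tool has changed by that much, and returns True; else False.
- set_joints(angles): joint-space move.
- open_jaws() and close(effort=None): open the fingers fully, or close them until they stop; effort is the grip in N (None keeps the last).
- hold(seconds).
- inverse_kinematics(position, orientation): joint angles nearest the present ones, or None.
- get_obs(): the state.
- snapshot(name): name is "side" or "top" or "wrist"; returns (picture, depth): 480x640x3 uint8, blue, green, red; 480x640 float32, m along the optical axis (not along the pixel's ray), 0 where there is no reading.
- get_calibration(name): a dict with "K" (3x3 intrinsics, pixels), "world_from_camera" (4x4, takes a point from camera to world coordinates). Camera axes: x right, y up, looking along -z (the intrinsics and any distortion apply to the point x, -y, -z); pixel columns grow to the right and rows downward; lengths in m; the calibration is good to about 2 mm. A picture is of the moment at which its call begins: read the wrist's pose just before it. get_calibration takes no time and is no camera call; for the wrist camera it gives the pose at the moment of the call.
A pose or a line that the arm cannot do raises IKError and nothing moves.
- hand_in(): hands the job in; it is judged then, once.
Trained networks look in the newest picture that a camera, given by its name, has taken for a name from the list of things; names that differ only in an ending like _2 or _b are one class to them, and where a whole thing is asked for, a point or a joint stands for the part that bears it (a point fixed in the world has none). Each returns a list of dicts, best first, with "score" (0 to 1); they miss things now and then, are a little off and sometimes report something else, mostly with a low value. They report only what shows in the picture. A call takes as long as a camera call.
- boxes_of(target, camera): "position" ([x, y, z] in m, in world coordinates, good to about 4 mm: the middle of the surface that is visible of it).
- cut_out(target, camera): "pixels" (480x640 bool, what is visible of it).
The state is a dict: "clock": time; "joint_positions": joint angles; "dq": joint speeds; "tau": joint torques, N m; "tcp_pos": TCP position; "orientation": TCP orientation; "wrist_force": force on the tool from outside, world axes, zero at the start; "torque": the same for the moment, N m; "gripper_width": finger opening in m; "grasp_force": force on a finger pad.
Only numpy, scipy, OpenCV 4.12 (cv2) and the standard library are available. Lean on these libraries where they do the work, as an engineer would, in place of code of your own. Each camera call takes 0.05 s, during which the arm holds its last target. There are 200 camera calls.

TASK

Take the thick absorber plate out of the rack and stand it upright by itself on the bare bench; then take it again the other way, so that your fingers fit between the channel's walls, lower it into the channel in front of the detector and slide it along until its face lies fully against the fixed block, with no gap. Only then switch the high voltage on: lift the locking collar on the switch box's toggle, swing the lever all the way over, away from the box's meter side, and let the collar spring fully back down into its lock. Leave the two thin plates in the rack, and everything else, where they are.

Things in the scene. Friction and masses are not known exactly. Their poses are not given: they have to be found in the camera images.
- plate_thick: The plate to load: plain aluminium block 32 mm thick (its x), 62 mm wide (its y), 62 mm high (its z), about 0.33 kg, standing upright in one of the rack's three slots. It is the only thick one. Origin: centre of its underside.
- plate_thin_a: Bystander: aluminium plate 16 mm thick (x), 62 wide (y), 62 high (z), standing in another slot of the rack. Origin: centre of its underside.
- plate_thin_b: Bystander: a second plate like plate_thin_a, in the remaining slot.
- rack: Fixed grey toast-rack, base 148 (x) x 62 (y) x 10 mm high; plates stand on it facing along its x. Four dividers, 6 mm thick, 36 mm wide (y), up to 62 mm above the bench, leave slots 38 mm wide centred at x = -44, 0, 44 mm. The plates' narrow sides (y = +/-31) are open to the fingers; their tops are 72 mm above the bench. Origin: on the bench under its middle.
- holder: Fixed holder: channel along its x, open on top and at its mouth (x = -120 mm, towards the robot). Floor 8 mm thick; white walls 70 mm apart inside, 12 thick, tops 56 mm above the bench. Its end is a fixed aluminium block, flat face at x = 0, 70 mm high; a steel detector lies behind. A plate fully home has its origin at x = -16, y about 0, z = 8. Origin: on the bench under the fixed face's middle.
- holder_mouth (a point): Middle of the channel floor's edge at the mouth: 120 mm before the holder's origin, 8 mm above the bench; axes as the holder. The bench before it is free for 130 mm and more.
- hv_box: Fixed teal high-voltage switch box 160 (x) x 130 (y) x 56 mm high; meter and knobs on its -x side (towards the robot); the lock toggle stands on the middle of its top. Origin: on the bench under its middle.
- lever_pivot (a point): Pivot of the toggle lever, on the middle of the switch box's top, 56 mm above the bench; axes as hv_box. The hinge axis is its y.
- collar_mid (a point): Middle of the collar's grip, 65 mm from lever_pivot with the collar down; moves with it; z up along the lever, y along the hinge. The collar is a black sleeve, 32 mm diameter, 38 mm long, on a 12 mm steel lever that ends in a ball 107 mm from the pivot. Cheeks and gate, 40 mm over all along y, lie below 49 mm from the pivot. Pinch the sleeve along y.
- hv_lever (a joint): Lever angle, rad. 0: off, leaning 25 degrees towards the box's -x; 0.873: on, leaning 25 degrees towards +x (a stop at either end). It turns freely, but cannot pass the gate between unless the collar is lifted.
- hv_collar (a joint): How far the collar is lifted along the lever, m: 0 down (locked), 0.016 at its stop. A spring pulls it down with 3.5 N, 7.5 N at full lift. At least 12 mm is needed to clear the gate; it must be kept lifted through the swing, and springs back down at either end when let go (over the gate it cannot).
- jar: Bystander: closed jar, 60 mm diameter, 85 mm high. Origin: centre of its underside.
- screwdriver: Bystander: screwdriver 180 mm long lying on the bench beyond the work.

How it is judged:
By the outcome, as a careful person would: the job done as asked, in the order asked, and still so for the second after the job is handed in, with the robot touching nothing.
It also fails if it takes over 72 s, if anything falls off the work surface, if the arm or the gripper's body presses on something with over 40 N, if the wrist force passes 120 N, or if a joint passes its speed limit or range.

## Working session

There is one attempt and no reset: what is moved stays moved. The work goes in short steps, each a Python script; the robot and the scene stay as the last script left them, time stands still between calls to the robot, and variables do not carry over. Pictures are saved under pics/ and viewed, at most 10 in all, crops included, and the job is handed in when it is done.

```bash
mkdir -p pics
python3 - <<'E'
from station import *
import cv2,numpy as np
for c in("top","side"):
    im,d=snapshot(c); cv2.imwrite(f"pics/{c}0.png",im); np.save(f"pics/{c}_d.npy",d)
    k=get_calibration(c); print(c,np.round(k["K"],1).tolist(),np.round(k["world_from_camera"],3).tolist(),[x for x in k if x not in("K","world_from_camera")])
    for t in["plate_thick","plate_thin_a","rack","holder","hv_box","collar_mid","jar","screwdriver"]:
        print(t,[(np.round(b["position"],3).tolist(),round(b["score"],2)) for b in boxes_of(t,c)[:3]])
print(get_obs()["clock"],get_obs()["orientation"])
E
```

```text
top [[459.4, 0.0, 315.6], [0.0, 459.4, 246.5], [0.0, 0.0, 1.0]] [[-0.008, 0.981, -0.195, 0.364], [-0.999, -0.014, -0.032, -0.021], [-0.034, 0.194, 0.98, 1.113], [0.0, 0.0, 0.0, 1.0]] []
plate_thick [([0.56, -0.325, 0.072], 0.85)]
plate_thin_a [([0.522, -0.326, 0.071], 0.87), ([0.476, -0.332, 0.068], 0.57), ([0.453, 0.347, 0.134], 0.57)]
rack [([0.507, -0.322, 0.008], 0.96)]
holder [([0.65, -0.04, 0.061], 0.73)]
hv_box [([0.469, 0.337, 0.054], 0.75)]
collar_mid [([0.452, 0.347, 0.127], 0.74)]
jar [([0.736, 0.317, 0.086], 0.75)]
screwdriver [([0.78, -0.306, 0.02], 0.61)]
side [[450.9, 0.0, 317.6], [0.0, 450.9, 240.8], [0.0, 0.0, 1.0]] [[1.0, 0.025, -0.001, 0.582], [-0.014, 0.541, -0.841, -0.753], [-0.021, 0.841, 0.541, 0.583], [0.0, 0.0, 0.0, 1.0]] []
plate_thick []
plate_thin_a [([0.525, -0.353, 0.066], 0.75), ([0.482, -0.352, 0.062], 0.72), ([0.664, -0.075, 0.041], 0.48)]
rack [([0.509, -0.352, 0.011], 0.63), ([0.453, 0.34, 0.121], 0.4)]
holder [([0.656, -0.079, 0.043], 0.88), ([0.456, 0.338, 0.119], 0.68)]
hv_box [([0.572, -0.361, 0.076], 0.73), ([0.476, 0.309, 0.054], 0.62)]
collar_mid [([0.455, 0.339, 0.117], 0.79)]
jar [([0.742, 0.303, 0.053], 0.62)]
screwdriver [([0.779, -0.312, 0.024], 0.95)]
0.9 [1.79997521e+02 2.35564159e-03 1.61267238e+02]
```

View pics/top0.png

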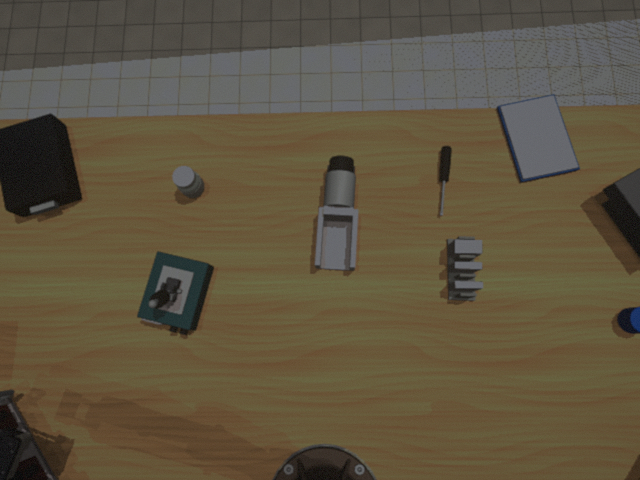

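View pics/side0.png

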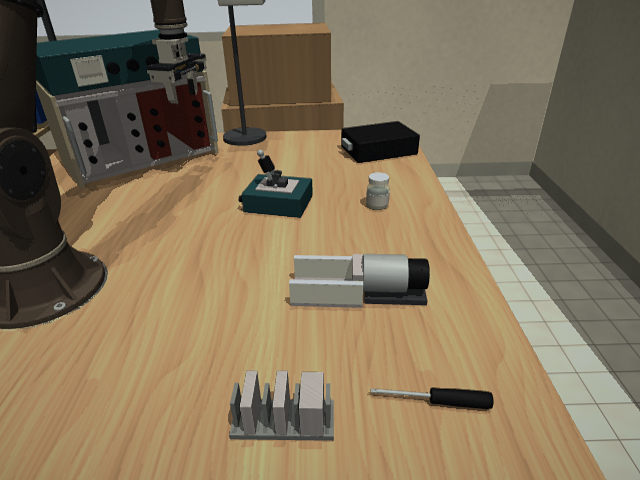

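The top view shows the rack at about (465,270) with the thick plate on its far side at (467,247), the channel at (337,240), and the switch box at (175,290), turned by some 15°. The side view agrees, with the thick plate at (312,400). Next come close wrist views.

```bash
cat > h.py <<'E'
from station import *
import cv2,numpy as np
def cloud(c,save=None):
    k=get_calibration(c); im,d=snapshot(c)
    if save: cv2.imwrite(f"pics/{save}.png",im)
    v,u=np.mgrid[:480,:640]; K=k["K"]
    p=np.stack([(u-K[0][2])/K[0][0]*d,-(v-K[1][2])/K[1][1]*d,-d],-1)
    T=np.array(k["world_from_camera"]); w=p@T[:3,:3].T+T[:3,3]; w[d==0]=np.nan
    return im,w
def rect(pts):
    (c,s,a)=cv2.minAreaRect((pts[:,:2]*1000).astype(np.float32)); return np.round(c,1),np.round(s,1),round(a,1)
E
python3 - <<'E'
from h import *
for n,p,t in(("box",(.40,.34,.33),["hv_box","collar_mid"]),("holder",(.56,-.03,.30),["holder"]),("rack",(.50,-.32,.30),["rack","plate_thick","plate_thin_a"])):
    movep(p,[180,0,180])
    im,w=cloud("wrist",n+"1"); np.save(f"pics/{n}1.npy",w)
    T=get_calibration("wrist")["world_from_camera"]; print(n,np.round(T,3)[:3].tolist(),get_obs()["clock"],np.round(get_obs()["joint_positions"],1))
    for x in t:
        for b in boxes_of(x,"wrist")[:2]: print(x,np.round(b["position"],4),round(b["score"],2))
E
python3 -c "
import cv2,numpy as np
cv2.imwrite('pics/m1.png',cv2.resize(np.hstack([cv2.imread(f'pics/{n}1.png') for n in('box','holder','rack')]),None,fx=.4166,fy=.4166))"
```

```text
box [[-0.002, -0.952, -0.307, 0.315], [1.0, -0.001, -0.001, 0.341], [0.0, -0.307, 0.952, 0.487]] 2.225 [-49.5  11.4   3.8  94.8  -0.8  73.9  44.6]
hv_box [0.4575 0.3487 0.059 ] 0.8
collar_mid [0.4443 0.3542 0.1299] 0.71
holder [[-0.002, -0.952, -0.307, 0.476], [1.0, -0.002, -0.002, -0.029], [0.001, -0.307, 0.952, 0.458]] 3.875 [-18.2  16.   20.6  94.1  -5.9  71.   93.7]
holder [ 0.627  -0.0402  0.0543] 0.56
holder [0.481  0.2968 0.0537] 0.28
rack [[-0.003, -0.951, -0.308, 0.417], [1.0, -0.002, -0.002, -0.319], [0.002, -0.308, 0.951, 0.457]] 5.1083 [  7.   20.   28.5  90.   -9.9  72.5 127.2]
rack [ 0.5021 -0.3336  0.0344] 0.94
rack [ 0.5847 -0.0171  0.025 ] 0.67
plate_thick [ 0.5623 -0.336   0.0753] 0.65
plate_thin_a [ 0.523  -0.3366  0.0686] 0.61
plate_thin_a [ 0.475  -0.3318  0.0719] 0.59
```

View pics/m1.png

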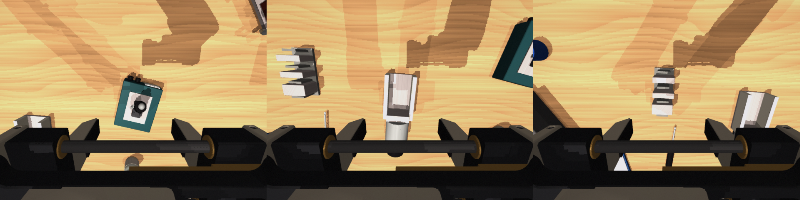

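The three wrist views show the box at (140,103), the holder at (398,105) and the rack at (663,92), with −x upward in each. All three are unobstructed. Next I'll fit them from the depth clouds.

Run:
```python
from h import *
def comps(w,m,mn=60):
    n,l,s,c=cv2.connectedComponentsWithStats(m.astype(np.uint8))
    for i in range(1,n):
        if s[i,4]>=mn:
            p=w[l==i]; print('  ',len(p),*rect(p),"z",np.round(np.percentile(p[:,2],[5,50,95])*1000,1))
def reg(w,x0,x1,y0,y1): return (w[...,0]>x0)&(w[...,0]<x1)&(w[...,1]>y0)&(w[...,1]<y1)
w=np.load("pics/rack1.npy"); R=reg(w,.40,.62,-.42,-.25)
print("bench",np.nanmedian(w[R&(abs(w[...,2])<.006)][:,2]))
print("plates");comps(w,R&(w[...,2]>.0665)&(w[...,2]<.085))
print("rack all");comps(w,R&(w[...,2]>.006)&(w[...,2]<.085)); print("dividers+");comps(w,R&(w[...,2]>.055)&(w[...,2]<.0665),20)
w=np.load("pics/holder1.npy"); R=reg(w,.5,.85,-.12,.05)
print("bench",np.nanmedian(w[R&(abs(w[...,2])<.006)][:,2]))
print("walls");comps(w,R&(w[...,2]>.052)&(w[...,2]<.062)); print("floor");comps(w,R&(w[...,2]>.004)&(w[...,2]<.013))
print("block+");comps(w,R&(w[...,2]>.064)&(w[...,2]<.2))
w=np.load("pics/box1.npy"); R=reg(w,.33,.6,.2,.5)
print("bench",np.nanmedian(w[R&(abs(w[...,2])<.006)][:,2]))
print("top");comps(w,R&(w[...,2]>.052)&(w[...,2]<.061)); print("lever>85");comps(w,R&(w[...,2]>.085)&(w[...,2]<.2)); print(">145"); comps(w,R&(w[...,2]>.143)&(w[...,2]<.2),10)
```

```text
bench -0.000321425253261981
plates
   748 [ 480.4 -332.4] [61.5 16.2] 88.1 z [70.1 71.7 72.9]
   698 [ 524.6 -333.9] [61.5 16.6] 88.3 z [69.3 71.5 72.9]
   1246 [ 568.  -337.8] [62.  32.5] 87.3 z [69.9 71.6 72.9]
rack all
   5589 [ 522.9 -334.9] [ 63.7 143.6] 87.4 z [ 9.4 63.2 72.6]
dividers+
   178 [ 459.2 -333. ] [35.5  6.1] 87.6 z [58.5 61.6 62.9]
   71 [ 472.4 -332.5] [60.3  0.5] 88.1 z [55.9 60.8 66.3]
   172 [ 503.1 -334.6] [34.3  6.3] 87.9 z [57.7 61.4 63. ]
   116 [ 516.6 -334.1] [60.6  1.1] 88.1 z [55.7 61.1 66.1]
   320 [ 548.3 -337.3] [60.4  9.5] 87.6 z [56.  61.4 65.6]
   115 [ 591.1 -338.8] [35.   6.7] 89.2 z [60.1 61.6 62.7]
bench -0.00033536815258169983
walls
   2209 [599.  -37.1] [ 94.2 140.6] 85.4 z [54.1 55.7 57.3]
floor
   4358 [589.7 -31.1] [ 80.8 121.2] 85.5 z [6.3 7.7 9.2]
block+
   3085 [692.5 -43.8] [69.7 89.7] 86.4 z [67.3 76.9 86.4]
   317 [783.6 -51.2] [50.7 19. ] 88.0 z [68.9 77.3 79.6]
bench -0.00033380737715471565
top
   8900 [477.8 347.2] [130.1 160. ] 75.9 z [54.3 56.  59.4]
lever>85
   854 [459.  349.8] [36.2 60.1] 73.6 z [ 92.9 132.6 152.8]
>145
   209 [438.2 356.4] [16.2 17. ] 46.3 z [146.  151.1 153.8]
```

Fits match the given sizes: the thick plate is at (0.568, −0.338), yaw −2.7°, with its top at 72 mm. The holder yaw is about −4.5°, its origin about (0.649, −0.041), and the detector rises to 86 mm. Next I refine the holder and box fits, then pick the plate.

Run:
```python
from h import *
w=np.load("pics/holder1.npy")
o=np.array([.6489,-.041]);a=np.radians(-4.5);R=np.array([[np.cos(a),-np.sin(a)],[np.sin(a),np.cos(a)]])
l=(w[...,:2]-o)@R; z=w[...,2]
for nm,s in(("L",1),("R",-1)):
    m=(abs(z-.056)<.0035)&(l[...,0]>-.112)&(l[...,0]<-.008)&(s*l[...,1]>.02)&(s*l[...,1]<.06); p=l[m]; print(nm,rect(p))
m=(abs(z-.008)<.003)&(l[...,0]>-.15)&(l[...,0]<.02)&(abs(l[...,1])<.02);print("floor x",np.percentile(l[m][:,0],[0.5,1,99,99.5]))
m=(abs(z-.07)<.003)&(l[...,0]>-.02)&(l[...,0]<.05)&(abs(l[...,1])<.03);print("block x",np.percentile(l[m][:,0],[1,5,50,95]))
w=np.load("pics/box1.npy"); c=np.array([.4778,.3472]);
for a in(75.9,):
    a=np.radians(a-90);R=np.array([[np.cos(a),-np.sin(a)],[np.sin(a),np.cos(a)]]);l=(w[...,:2]-c)@R;z=w[...,2]
    m=(z>.09)&(z<.2)&(abs(l[...,0])<.1)&(abs(l[...,1])<.05)
    for z0 in np.arange(.06,.156,.008):
        q=m&(abs(z-z0)<.004) if z0>.09 else (abs(z-z0)<.004)&(abs(l[...,0])<.07)&(abs(l[...,1])<.05)
        p=l[q]
        if len(p): print(round(z0,3),len(p),np.round(np.percentile(p,[2,50,98],axis=0).T*1000,1).tolist())
for y in(180,0):
    for p,yy in(((.568,-.3378,.031),y-2.7),((.45,-.16,.021),y-4.5),((.577,-.0354,.033),y-94.5)):
        q=inverse_kinematics(p,[180,0,yy]); print(yy,None if q is None else np.round(q,0))
```

```text
L (array([-59.9,  40.9]), array([ 12.3, 103.5]), 89.9)
R (array([-59.9, -40.9]), array([103.7,  12.2]), 0.0)
floor x [-1.19784760e-01 -1.19302914e-01 -3.07876925e-04 -4.47587783e-05]
block x [-5.34088487e-04  9.13285369e-05  1.05533372e-02  2.32509394e-02]
0.06 3600 [[-66.1, -10.6, 64.6], [-47.1, -4.4, 46.6]]
0.068 50 [[-25.8, -0.9, 14.4], [-22.7, -15.8, -8.3]]
0.076 221 [[-23.8, 17.5, 24.8], [-14.8, -1.1, 12.8]]
0.084 18 [[-13.8, 1.1, 7.8], [-20.1, -15.0, 8.2]]
0.092 122 [[-12.2, 2.3, 10.4], [-17.8, -9.3, 14.7]]
0.1 31 [[-23.8, -18.7, -8.8], [-20.1, -18.1, -5.4]]
0.108 19 [[-32.2, -15.1, -6.0], [-16.6, -13.1, -1.7]]
0.116 19 [[-37.4, -17.0, -9.4], [-16.7, -12.3, 4.6]]
0.124 96 [[-47.8, -44.2, -13.9], [-15.7, -2.7, 11.6]]
0.132 258 [[-44.1, -32.1, -17.8], [-15.4, -7.1, 14.8]]
0.14 89 [[-27.9, -23.3, -19.5], [-9.7, -0.2, 10.9]]
0.148 133 [[-48.7, -44.1, -32.6], [-8.2, -1.5, 7.6]]
177.3 [ 12.  41.  23.  97. -20.  46. 131.]
175.5 [ -2.  29.  20. 123. -20.  30. 119.]
85.5 [-26.  38.  36. 110. -33.  43.  24.]
-2.7 [-10.  57.  65.  98. -58.  65. -19.]
-4.5 [-29.  46.  65. 125. -60.  50. -20.]
-94.5 [ 19.  37. -30. 106.  26.  44. 150.]
```

Run:
```python
from h import *
p=(.568,-.3378); e=[180,0,177.3]
movep((*p,.11),e); line_to((*p,.031),v=.15)
close(25); o=get_obs(); print("grip",o["gripper_width"],o["grasp_force"],o["clock"])
line_to((*p,.125),v=.15); o=get_obs(); print(o["gripper_width"],o["grasp_force"],o["wrist_force"])
b=(.45,-.16); movep((*b,.10),[180,0,175.5]); line_to((*b,.035),v=.12)
print(line_to((*b,.0185),v=.03,until_force=4),get_obs()["tcp_pos"])
open_jaws(); line_to((*b,.15),v=.25)
movep((*b,.16),[180,0,85.5])
line_to((b[0]-.09,b[1]+.03,.25),v=.3)
im,w=cloud("wrist","stand"); l=w; z=w[...,2]
m=(abs(z-.062)<.004)&(abs(w[...,0]-b[0])<.06)&(abs(w[...,1]-b[1])<.06); print(m.sum(), rect(w[m]) if m.sum() else 0, np.median(z[m]))
im,w=cloud("top"); z=w[...,2]; m=(abs(z-.062)<.006)&(abs(w[...,0]-b[0])<.06)&(abs(w[...,1]-b[1])<.06); print(m.sum(), rect(w[m]) if m.sum() else 0)
print(get_obs()["clock"])
```

```text
grip 0.06145512272711521 25.000039637088776 7.3417
0.06195457010682715 24.99940037727356 [-0.0909046   0.61314305 -4.26203746]
True [ 0.45020013 -0.15987769  0.02073708]
1626 (array([ 450. , -159.8]), array([62. , 32.5]), 85.7) 0.06155672947892546
0 0
13.6583
```

View pics/stand.png

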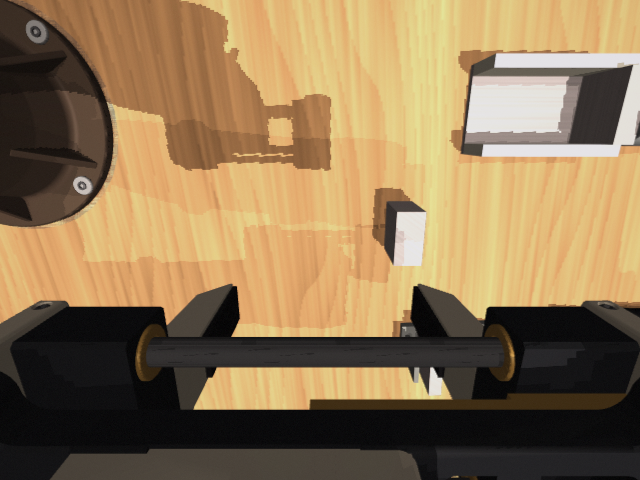

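The plate stands upright at (405,235), away from the rack and the channel at (550,105), and measures at (0.450, −0.160), yaw −4.3°. Next: regrip, lower into the channel and push.

```bash
cat >> h.py <<'E'
HO=np.array([.6489,-.041]);ha=np.radians(-4.5)
def H(x,y,z): return (HO[0]+x*np.cos(ha)-y*np.sin(ha),HO[1]+x*np.sin(ha)+y*np.cos(ha),z)
def hl(w):
    R=np.array([[np.cos(ha),-np.sin(ha)],[np.sin(ha),np.cos(ha)]]); return (w[...,:2]-HO)@R
E
python3 - <<'E'
from h import *
b=(.450,-.1598); e=[180,0,85.5]
movep((*b,.12),e); line_to((*b,.025),v=.15)
close(25); o=get_obs(); print("grip",o["gripper_width"],o["grasp_force"])
line_to((*b,.14),v=.2); movep(H(-.072,0,.12),e); line_to(H(-.072,0,.045),v=.1)
print(line_to(H(-.072,0,.031),v=.03,until_force=4),get_obs()["tcp_pos"],H(-.072,0,0))
open_jaws(); line_to(H(-.072,0,.13),v=.25); close(5)
movep(H(-.135,0,.13),[180,0,175.5])
im,w=cloud("wrist","chan"); l=hl(w); z=w[...,2]
m=(abs(z-.070)<.003)&(l[...,0]<-.02)&(l[...,0]>-.12)&(abs(l[...,1])<.04); print(m.sum(), rect(l[m]) if m.sum() else 0,get_obs()["clock"])
E
```

```text
grip 0.0315469942396423 24.9967959523201
True [ 0.57735257 -0.03519606  0.0326054 ] (np.float64(0.5771219519712149), np.float64(-0.035350945107595164), 0)
0 0 23.2917
```

Run:
```python
from h import *
print(line_to(H(-.128,0,.02),v=.15,until_force=8))
tx=lambda: np.round(hl(np.array(get_obs()["tcp_pos"]))*1000,1)
print(tx()); print(line_to(H(-.052,0,.02),v=.06,until_force=12),tx(),get_obs()["wrist_force"])
print(line_to(H(-.030,0,.02),v=.02,until_force=15),tx(),get_obs()["wrist_force"],get_obs()["clock"])
hold(.3)
line_to(H(-.09,0,.02),v=.15); line_to(H(-.09,0,.16),v=.25)
movep(H(-.11,0,.24),[180,0,175.5])
im,w=cloud("wrist","home"); l=hl(w); z=w[...,2]
for f,n in((.070,"top"),):
    m=(abs(z-f)<.003)&(l[...,0]<.02)&(l[...,0]>-.12)&(abs(l[...,1])<.045); print(m.sum(), rect(l[m]) if m.sum() else 0)
np.save("pics/home.npy",w); cv2.imwrite("pics/home.png",im); print(get_obs()["clock"])
```

```text
False
[-127.6   -0.2]
False [-51.8  -0. ] [-0.04568458 -0.13021702  0.26067632]
True [-43.4   0. ] [-0.71895711 -0.58517526  0.12148503] 26.2167
1 (array([-32.7,  28.9]), array([0., 0.]), 0.0)
28.15
```

View pics/home.png

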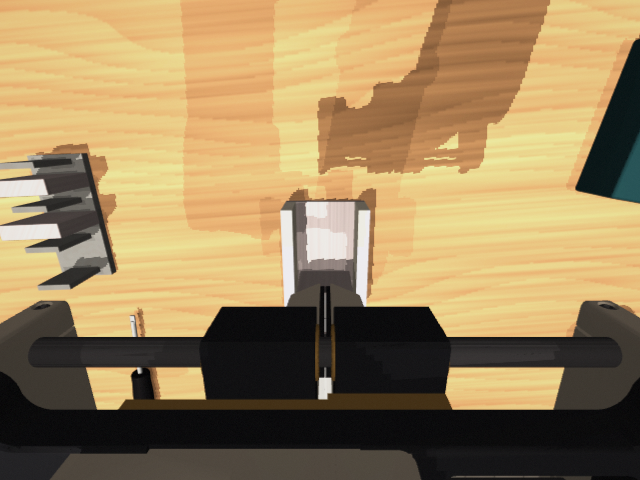

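The fingers hide the plate; only the empty channel at (328,235) shows. I'll look again with the jaws open and measure any gap.

```bash
cat >> h.py <<'E'
def look(n):
    open_jaws(); movep(H(-.10,0,.30),[180,0,175.5]); im,w=cloud("wrist"); l=hl(w); z=w[...,2]
    T=get_calibration("wrist")
    m=(abs(z-.070)<.003)&(l[...,0]<.03)&(l[...,0]>-.12)&(abs(l[...,1])<.045); print(m.sum(), rect(l[m]) if m.sum() else 0)
    for s in(-.028,-.02,-.01,0,.01,.02,.028):
        q=l[m&(abs(l[...,1]-s)<.003)]; print(s,np.round(np.percentile(q[:,0],[0,2,98])*1000,1), np.histogram(q[:,0],np.arange(-.036,.022,.002))[0])
    v,u=np.where(m); c=im[v.min()-15:v.max()+15,u.min()-20:u.max()+20]; cv2.imwrite(f"pics/{n}.png",cv2.resize(c,None,fx=5,fy=5)[:600,:800])
E
python3 -c "
from h import *
look('gap1'); print(get_obs()['clock'])"
```

```text
2018 (array([-1.6,  0. ]), array([62.6, 70.1]), 0.2)
-0.028 [-32.2 -30.9  23.6] [ 0  2  6  5  8  4  9  9  6  6 10  4  9  6  9  6  6  6  9  8  6  4  9  7
  7  7  6  6]
-0.02 [-32.8 -31.8  19.8] [ 0  1 10  7  8  8  7  8  7  8  5  7  8  6  7  8  5  9  6  8  6  7  6  4
  6  6  5  9]
-0.01 [-32.9 -31.9  20. ] [ 0  3  9  8  7  6  9  7  7  7  8  6  8  7  9  6  5  7  9  7  7  6  9  5
  9  6  5 11]
0 [-32.9 -32.1  19.8] [0 5 8 8 7 8 7 7 8 6 7 7 6 8 8 7 5 7 8 6 8 8 7 6 6 9 8 9]
0.01 [-32.2 -31.6  20.3] [ 0  2  8  8  7  7  8  5 10  6  9  5  7  9  6  7  6  6  6  4  8  5  5  5
  6  5  5  7]
0.02 [-32.4 -31.7  20.1] [ 0  1 10  8  6  7  7  9  7  4  6  6  7  6  4  7  4  7  5  7  5  4  8  7
  7  6  6 11]
0.028 [-32.4 -31.6  27.4] [0 2 8 7 7 7 7 7 6 6 7 4 6 6 6 6 4 7 5 6 6 6 6 4 6 7 4 6]
30.0083
```

View pics/gap1.png

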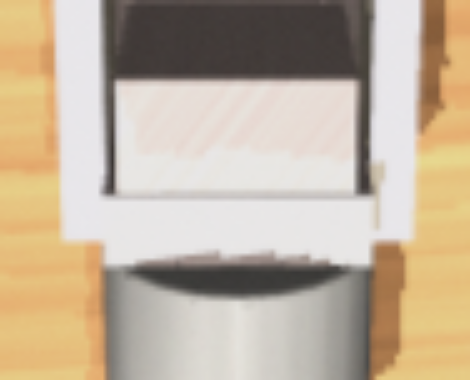

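The plate spans the channel at (235,135) and its back face is at −32 mm, within a fraction of a millimetre of home. A thin line shows at (240,195), so I'll push again in small steps with sustained force.

Run:
```python
from h import *
close(5); movep(H(-.075,0,.13),[180,0,175.5]); line_to(H(-.075,0,.02),v=.2); line_to(H(-.048,0,.02),v=.1)
f0=np.array(get_obs()["wrist_force"]); u=np.array([np.cos(ha),np.sin(ha),0]); x=-.0445
while x>-.0445-1 and x<-.036:
    line_to(H(x,0,.02),v=.02); hold(.05); o=get_obs(); f=(np.array(o["wrist_force"])-f0)@u; print(round(x*1e3,1),np.round(hl(np.array(o["tcp_pos"]))*1e3,2),round(f,1))
    if f<-20: break
    x+=.0005
hold(.3); o=get_obs(); print((np.array(o["wrist_force"])-f0)@u)
line_to(H(-.07,0,.02),v=.1); line_to(H(-.07,0,.15),v=.25); look("gap2"); print(get_obs()["clock"])
```

```text
-44.5 [-4.472e+01  1.000e-02] 0.7
-44.0 [-4.404e+01 -2.000e-02] 1.6
-43.5 [-43.47   0.  ] 0.1
-43.0 [-4.298e+01  1.000e-02] 0.4
-42.5 [-42.87   0.  ] -1.4
-42.0 [-4.295e+01 -1.000e-02] -4.2
-41.5 [-4.295e+01  2.000e-02] -5.8
-41.0 [-4.304e+01  2.000e-02] -7.7
-40.5 [-4.305e+01  1.000e-02] -10.2
-40.0 [-4.308e+01  2.000e-02] -10.9
-39.5 [-4.312e+01  4.000e-02] -13.0
-39.0 [-43.15   0.07] -14.9
-38.5 [-4.32e+01  3.00e-02] -16.7
-38.0 [-43.22   0.05] -18.4
-37.5 [-4.325e+01  4.000e-02] -19.4
-37.0 [-43.29   0.07] -22.7
-23.021935584734877
2019 (array([-1.6,  0.3]), array([68.9, 62.3]), 89.3)
-0.028 [-32.1 -31.5  26.7] [ 0  1 11  8  8  6  7  9  5  9  5  6  7  7  5  4  8  5  6  6  4  7  8  5
  6  5  8  9]
-0.02 [-32.4 -31.8  20.1] [ 0  3  5  9  6  6  5  6  5  8  4  9  6  7  8  5 10  4  8  8  6  7  8  7
  7  7  7  7]
-0.01 [-32.3 -31.8  19.6] [0 2 8 6 5 8 4 8 5 6 6 5 5 6 7 5 6 5 8 4 6 6 4 7 6 4 6 9]
0 [-32.7 -31.5  19.5] [0 3 5 6 7 6 5 7 4 6 6 6 7 6 5 4 7 5 5 7 6 6 4 8 3 6 7 6]
0.01 [-32.6 -31.8  19.9] [ 0  3  8  9  5  9  7  8  6 10  4  5 10  6  9  5  9  6  9  6  5  9  5  7
  8  6  8  9]
0.02 [-32.2 -31.6  19.6] [ 0  2 11  7  7  8  5  8  7 10  5  8  7  6  9  6  8  6  7  7  4  9  7  7
  7  9  5 11]
0.028 [-32.1 -31.6  28. ] [0 1 7 8 4 8 4 8 5 7 4 6 6 6 7 5 8 7 7 8 6 7 7 8 6 6 7 8]
41.775
```

View pics/gap2.png

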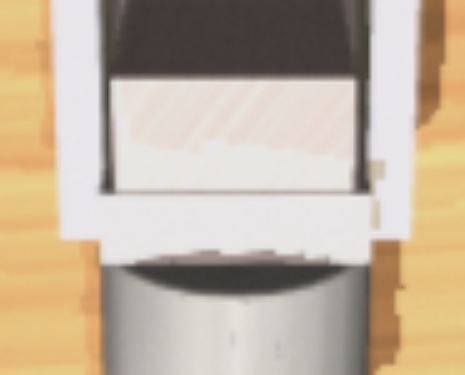

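The plate is firmly home: it stalled under a sustained 23 N, and the edges at (235,190) are square to the block. Next is the switch, and I'll check reachability along the whole arc first.

```bash
cat >> h.py <<'E'
from scipy.spatial.transform import Rotation as Ro
PV=np.array([.4778,.3472,.056]); RB=Ro.from_euler('z',-14.1,degrees=True).as_matrix()
def P(th,r,flip=1):
    """TCP pose with grasp point r from pivot along the lever at th degrees towards +x"""
    t=np.radians(th); n=RB@[np.sin(t),0,np.cos(t)]; z=-n; y=flip*RB[:,1]; R=np.stack([np.cross(y,z),y,z],1)
    return PV+n*(r-.019), Ro.from_matrix(R).as_euler('xyz',degrees=True)
E
python3 - <<'E'
from h import *
for f in(1,-1):
    for th,r in((-25,.14),(-25,.072),(-25,.087),(-12,.087),(0,.087),(12,.087),(26,.087),(25,.072),(25,.15)):
        p,e=P(th,r,f); q=inverse_kinematics(p,e); print(f,th,r,np.round(e,0),None if q is None else np.round(q,0))
E
```

```text
1 -25 0.14 [180.  25. 166.] [-86.  20.  31. 118.  22.  39.   3.]
1 -25 0.072 [180.  25. 166.] [-88.  29.  40. 120.  10.  27.  14.]
1 -25 0.087 [180.  25. 166.] [-86.  26.  37. 120.  15.  30.   9.]
1 -12 0.087 [180.  12. 166.] [-81.  29.  45. 113. -16.  40.  46.]
1 0 0.087 [180.   0. 166.] [-68.  32.  40. 104. -25.  53.  59.]
1 12 0.087 [180. -12. 166.] [-56.  37.  34.  95. -30.  67.  65.]
1 26 0.087 [180. -26. 166.] [-47.  45.  32.  84. -36.  83.  71.]
1 25 0.072 [180. -25. 166.] [-48.  45.  32.  86. -36.  80.  71.]
1 25 0.15 [180. -25. 166.] [-46.  43.  35.  78. -35.  89.  69.]
-1 -25 0.14 [180. -25. -14.] [-30.  24. -40. 114.  50.  56. 156.]
-1 -25 0.072 [180. -25. -14.] [-43.  26. -20. 117.  51.  44. 156.]
-1 -25 0.087 [180. -25. -14.] [-36.  26. -30. 116.  53.  49. 154.]
-1 -12 0.087 [180. -12. -14.] [ -92.   39.   66.  113.  -37.   46. -112.]
-1 0 0.087 [180.   0. -14.] [ -81.   43.   66.  105.  -44.   63. -103.]
-1 12 0.087 [180.  12. -14.] [-71.  49.  66.  96. -50.  79. -96.]
-1 26 0.087 [180.  26. -14.] [-61.  58.  65.  85. -55.  98. -92.]
-1 25 0.072 [180.  25. -14.] [-62.  58.  65.  88. -56.  96. -92.]
-1 25 0.15 [180.  25. -14.] [-58.  55.  66.  79. -52. 102. -96.]
```

Run:
```python
from h import *
def st(s):
    o=get_obs(); print(s,round(o["clock"],2),np.round(o["wrist_force"],1),round(o["gripper_width"],4),round(o["grasp_force"],1),np.round(np.array(o["tcp_pos"]),4))
p,e=P(-25,.19); movep(p,e); st("above")
p,e=P(-25,.072); print(line_to(p,e,v=.12,until_force=12)); st("at")
close(40); st("closed")
p,e=P(-25,.0868); line_to(p,e,v=.05); st("lifted")
```

```text
above 43.38 [-0.1 -0.  -0.3] 0.0921 0.0 [0.4085 0.3638 0.2109]
False
at 44.52 [0.9 0.7 0.6] 0.0919 0.0 [0.4561 0.3531 0.1045]
closed 45.48 [ 0.9  1.6 -1.2] 0.0316 40.0 [0.4562 0.353  0.1041]
lifted 45.93 [ 4.1  2.3 -7.4] 0.0313 40.0 [0.4501 0.3544 0.1175]
```

Run:
```python
from h import *
def st(s):
    o=get_obs(); print(s,round(o["clock"],2),np.round(o["wrist_force"],1),round(o["gripper_width"],4),np.round(np.array(o["tcp_pos"])-P(s,.0868)[0],4) if not isinstance(s,str) else "")
for th in list(range(-20,25,5))+[25,26.5]:
    p,e=P(th,.0868); line_to(p,e,v=.04); st(th)
p,e=P(25.5,.0725); line_to(p,e,v=.06); st("down")
open_jaws(); st("open")
p,e=P(25,.17); line_to(p,e,v=.2); p,e=P(0,.28); p=p+np.array([-.1,0,0]); movep(p,e)
hold(.2); st("away")
im,w=cloud("wrist","on"); l=(w-PV)@RB; z=w[...,2]
m=(z>.09)&(z<.2)&(abs(l[...,0])<.1)&(abs(l[...,1])<.04); q=l[m]
q=q[q[:,2]>.082]; print("ball",len(q),np.round(q.mean(0)*1e3,1))
t=np.radians(25); r=l[m]@[np.sin(t),0,np.cos(t)]; s=l[m]@[np.cos(t),0,-np.sin(t)]
for a in np.arange(.03,.112,.004):
    k=abs(r-a)<.002
    if k.sum()>3: print(round(a*1e3),k.sum(),np.round(np.percentile(l[m][k][:,1],[5,95])*1e3,1),np.round(np.percentile(s[k],[5,50,95])*1e3,1))
print([ (np.round((np.array(b["position"])-PV)@RB,3),round(b["score"],2)) for b in boxes_of("collar_mid","wrist")[:1]])
```

```text
-20 46.24 [ 2.6  4.  -7.3] 0.0311 [ 0.0004  0.0002 -0.0002]
-15 46.54 [ 3.2  4.8 -7.2] 0.0313 [ 0.0002  0.0002 -0.0004]
-10 46.84 [ 2.3  4.8 -6.8] 0.0313 [ 0.0001  0.0002 -0.0006]
-5 47.14 [ 1.9  4.9 -6.9] 0.0314 [-0.0003  0.0003 -0.0009]
0 47.44 [ 2.3  5.6 -6.2] 0.0317 [-0.0003  0.0003 -0.0011]
5 47.74 [ 0.7  4.  -4.9] 0.0317 [-0.0005  0.0003 -0.0012]
10 48.04 [ 0.7  5.4 -5.5] 0.0315 [-0.0005  0.0004 -0.0013]
15 48.34 [-0.7  5.5 -3.6] 0.0317 [-0.0004  0.0003 -0.0012]
20 48.64 [-0.9  5.6 -6.3] 0.0312 [-0.0009  0.0004 -0.0016]
25 48.94 [-2.7  5.1 -5.1] 0.0311 [-0.002   0.0007 -0.0017]
26.5 49.19 [-9.4  5.5 -2.5] 0.0313 [-0.0035  0.0012 -0.0011]
down 49.58 [-0.4  0.3 17.2] 0.0311 
open 50.66 [ 0.5 -0.6  0.1] 0.0918 
away 52.36 [0.4 0.7 0.2] 0.0919 
ball 78 [33.8 -0.2 88.2]
30 51 [-14.   14.6] [-25.1 -22.6 -20.2]
34 69 [-14.   14.6] [-20.7 -17.6  -6. ]
38 90 [-17.7  17.6] [-14.8  -7.4  -4. ]
42 16 [-19.  19.] [-5.6 -4.7 -3.9]
46 32 [-19.1  19.6] [-15.   -4.9  -3.1]
50 94 [-17.9  18.7] [-15.9 -11.5   2.7]
54 72 [-15.5  14. ] [-15.9 -13.3  -4.8]
58 77 [-14.6  13.9] [-16.2 -12.9  -5.7]
62 66 [-14.4  14.2] [-15.8 -13.2  -5.8]
66 74 [-14.5  13.4] [-16.3 -13.4  -6.4]
70 79 [-15.7  13.9] [-16.  -12.7  -5.1]
74 78 [-14.7  14.7] [-15.9 -13.1  -0.7]
78 86 [-14.8  13.3] [-15.5 -13.   -2.3]
82 234 [-13.7  13.9] [-15.   -7.    8.3]
86 81 [-11.3  11.1] [-11.6  -4.4   5.7]
90 22 [-5.6  4.6] [-6.3 -4.5 -1.8]
94 27 [-6.8  6.2] [-8.5 -6.7 -3.4]
98 30 [-5.6  5.9] [-9.1 -7.8 -4.7]
[(array([0.013, 0.001, 0.068]), 0.62)]
```

View pics/on.png

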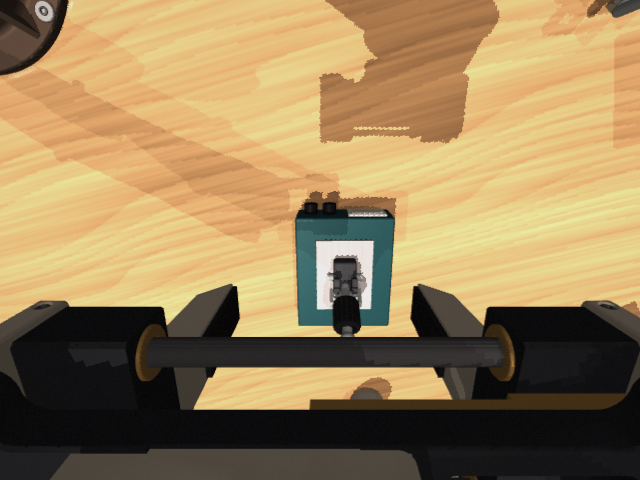

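The lever now leans away from the meter side, which is at the top near (340,210). The black collar is at (346,315) with its top about 84 mm from the pivot. I'll compare it offline with the off-state cloud, which was surely locked, and check the bystanders.

Run:
```python
from h import *
def top(w,th):
    l=(w-PV)@RB; t=np.radians(th); r=l@[np.sin(t),0,np.cos(t)]; s=l@[np.cos(t),0,-np.sin(t)]
    m=(r>.076)&(r<.1)&(abs(l[...,1])<.016)&(abs(s)<.016); ring=m&(np.hypot(l[...,1],s)>.0075)&(np.hypot(l[...,1],s)<.0135)
    print(ring.sum(),np.round(np.percentile(r[ring],[10,50,90])*1e3,1))
top(np.load("pics/box1.npy"),-25); im,w=cloud("wrist"); top(w,25)
snapshot("top")
for t in["plate_thick","plate_thin_a","jar","screwdriver"]: print(t,[(np.round(b["position"],3).tolist(),round(b["score"],2)) for b in boxes_of(t,"top")[:3]])
print(get_obs()["clock"])
```

```text
245 [82.5 83.5 84.7]
176 [83.2 83.9 97.4]
plate_thick [([0.623, -0.038, 0.071], 0.97)]
plate_thin_a [([0.479, -0.328, 0.071], 0.85), ([0.523, -0.325, 0.073], 0.75)]
jar [([0.736, 0.318, 0.088], 0.84), ([0.468, 0.333, 0.059], 0.4)]
screwdriver [([0.78, -0.306, 0.023], 0.91)]
52.7583
```

The collar is down (83.9 mm against 83.5 mm when locked before), and the plate and bystanders are in place.

```bash
python3 -c "
from station import *
print(hand_in())"
```

```text
the job is handed in; nothing more can be done
None
```

The job is handed in, at about 53 s of the 72 s allowed: the thick plate stood on the bench, was regripped and pushed flush against the fixed block, then the HV lever was swung fully on with its collar back down in the lock; the thin plates, jar and screwdriver have not moved.

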